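Lock the shaker platform with its tapered pin

ROBOT

A 6-joint arm with a two-finger parallel gripper is mounted at the origin on a cart in front of the work surface, level with it; the furniture and walls round the work are solid. World frame = base frame: x ahead of the robot, y to its left, z up, the work surface at z = 0. Lengths are in m, angles in rad, forces in N, time in s.
With the tool pointing down it reaches from about 0.375 to 0.9 m from the base axis. Payload 3.1 kg.
Tool frame: the origin (TCP) lies on the centre line of the jaws, within the pads' length; the fingertips stand 8 mm ahead of it and the grasp point (between the pads) lies 11 mm behind it; z points along the fingers, y is the line along which they close (so a half turn about z gives the same grasp; the last joint's range is limited). The gripper opens to 85 mm and grips with 20 to 120 N. Pads are 22 mm wide; open, the fingers measure 114 mm over their backs; the gripper's body (76 mm by 85 mm) begins 54 mm behind the grasp point. The pads swing forward as they close: fully open they stand 13 mm farther back than shut.
Start: joints at [0.953, 0.527, 1.433, -0, 1.181, -0.178], TCP at [0.266, 0.566, 0.211] pointing down, gripper open.
Joint ranges: [-3.08, 3.08], [-0.75, 2.2], [0.22, 2.44], [-1.43, 4.57], [0, 2.65], [-2.85, 2.85]. Speed limits (rad/s): [2.79, 2.79, 3.14, 3.14, 3.14, 3.14].

INTERFACE

Orientations are given as a unit quaternion [x, y, z, w].
In Python, from station import * gives the robot as it stands.
- The arm moves only by the tool play_rows, never from a script. Its argument "rows" is a list of rows, each a list of 3 entries, a list of its own where there are three numbers: the turn, a rotation vector about the tool's x, y, z in degrees, then the shift along the tool's x, y, z in mm, then the closure, from 0 (fully open) to 1 (shut). In form: [[[ax, ay, az], [dx, dy, dz], jaw], ...]. A call has 1 to 12 rows; each row shifts and turns the commanded pose from where the row before left it, along the tool's axes as they then stand; what a row does not reach is not made up. A row lasts 1/12 s, in which the tool goes at most 41.7 mm and 7.16 degrees, less where a joint would pass 70% of its speed; a pose out of reach is approached as far as the arm can. A call with a gripper value outside its range is refused whole. The fingers move at their own pace and stop on an object; "grip_force" is the grip in N (left out, the last holds). Time passes only in rows, so rows that do not move let the fingers close. It gives the time, the measured TCP pose, the force, the opening and the grip force at its end, in the units of the state.
- sense(): the state, without advancing time (a new reading comes with each control period).
- snapshot(name): name is "side" or "top"; returns (picture, depth): 420x560x3 uint8, red, green, blue; 420x560 float32, m along the optical axis (not along the pixel's ray), 0 where there is no reading.
- get_calibration(name): a dict with "vfov" (degrees; the focal length in pixels is half the picture's height over the tangent of half this angle, whatever the lens; pixels are square), "cx", "cy" (the principal point, pixels), "k1" (the pictures are not rectified: a ray, as slopes to the right and down, at radius r is drawn at 1 + k1 r^2 times it, then the intrinsics apply), "xyz" and "attitude" of the camera in the world. Camera axes: x right, y down, z forward; pixel columns grow to the right and rows downward; lengths in m; the calibration is good to about 2 mm. A picture is of the moment at which its call begins. get_calibration takes no time and is no camera call.
- sign_off(): hands the job in; it is judged then, once.
The state is a dict: "t": time; "q": joint angles; "qd": joint speeds; "tau": joint torques, N m; "tcp_pos": TCP position; "tool_rot": TCP orientation; "force": force on the tool from outside, world axes, zero at the start; "ft_torque": the same for the moment, N m; "finger_gap": opening from 0.0 (shut) to 1.0 (fully open); "gripper_force": force on a finger pad.
Only numpy, scipy, OpenCV 4.12 (cv2) and the standard library are available. Lean on these libraries where they do the work, as an engineer would, in place of code of your own. Each camera call takes 0.05 s, during which the arm holds its last target. There are 200 camera calls.

TASK

The bench shaker is to be carried to another room, so lock its sliding platform, which has stopped off centre. From the pin stand take the tapered pin (the one with the tall slim handle, which narrows to a tip below; not the straight stubby one with the mushroom knob) and push it down through the round hole in the platform and on into the hole in the base beneath, so that its taper draws the platform into line, until its collar sits flat on the platform; then let go. Leave the straight pin in the stand, and do not push the platform with the gripper.

Things in the scene. Friction and masses are not known exactly. Their poses are not given: they have to be found in the camera images.
- drift_handle (a point): Tapered pin, upright in the stand (lift 66 mm to clear). Point: middle of its black handle (24 mm diameter, 54 tall), on the axis, z up. From 27 to 33 mm below it: steel collar, 46 mm diameter. Then a shank of 32 mm diameter, 22 long, and a cone 44 long down to a tip of 8 mm diameter, 99 mm below the point. 0.2 kg. Home in the shaker, this point is 33 mm above the platform's top.
- dowel_knob (a point): Straight pin in the stand's other place, 90 mm away, with the same collar but a low mushroom knob, 40 mm wide and 28 mm above the collar; under the collar only a blunt cylinder of 32 mm diameter, 30 mm long, no taper. The point is the middle of its knob. Leave it there.
- platform_hole (a point): Centre of the round hole in the shaker's aluminium platform, at its top face (83 mm above the worktop): 36 mm diameter, 3 mm chamfer, through the 10 mm thick platform. The platform (150 x 170 mm, low rims, black mat on the far half) slides along this point's y axis with about 1 N of friction, no spring; it starts 9 to 14 mm out of line with the base's hole. z up.
- base_hole (a point): Centre of the round hole in the shaker's fixed white base (160 x 200 mm), at the base's top face, 12 mm below the platform's top face and partly covered by the platform: 36 mm diameter, 3 mm chamfer, 66 mm deep. Axes as for the platform's hole.

How it is judged:
By the outcome, as a careful person would: the job done as asked, in the order asked, and still so for the second after the job is handed in, with the robot touching nothing.
It also fails if it takes over 43 s, if anything falls off the work surface, if the arm or the gripper's body presses on something with over 40 N, if the wrist force passes 120 N, or if a joint passes its speed limit or range.

## Working session

There is one attempt and no reset: what is moved stays moved. The work goes in short steps, Python scripts to look and compute and a tool call to move; the robot and the scene stay as the last step left them, time stands still between calls to the robot, and variables do not carry over. Pictures are saved under pics/ and viewed, at most 10 in all, crops included, and the job is handed in when it is done.

Besides the shell and the picture viewer there is one more tool, called in YAML: its name, and indented under it one key for each argument. play_rows: Moves the arm, as the interface text tells. Its arguments: {"type":"object","properties":{"rows":{"type":"array","items":{"type":"array"}},"grip_force":{"type":"number"}},"required":["rows"]}

```bash
mkdir -p pics; cat > h.py <<'E'
from station import *
import numpy as np, cv2
from scipy.spatial.transform import Rotation as R
def cam(n):
    c=get_calibration(n); f=210/np.tan(np.radians(c['vfov']/2))
    a=np.array(c['attitude'],float)
    Rm=a if a.shape==(3,3) else R.from_quat(a).as_matrix()
    K=np.array([[f,0,c['cx']],[0,f,c['cy']],[0,0,1]]); return K,np.array([c['k1'],0,0,0.]),np.array(c['xyz']),Rm
def ray(n,uv):
    K,d,o,Rm=cam(n)
    p=cv2.undistortPoints(np.array(uv,float).reshape(-1,1,2),K,d).reshape(-1,2)
    return o,np.c_[p,np.ones(len(p))]@Rm.T
def onz(n,uv,z):
    o,r=ray(n,uv); return o+r*((z-o[2])/r[:,2])[:,None]
def atdepth(n,uv,d):
    o,r=ray(n,uv); return o+r*np.array(d).reshape(-1,1)
E
python3 - <<'E'
from h import *
for n in('side','top'):
    print(n,get_calibration(n)); p,d=snapshot(n); cv2.imwrite(f'pics/{n}0.png',p[:,:,::-1]); np.savez(n+'0.npz',p=p,d=d)
s=sense(); print(s)
E
```

```text
side {'vfov': 45.944598409376866, 'cx': 280.37471375960456, 'cy': 208.77944341070426, 'k1': -0.01751974496050549, 'xyz': array([0.82227242, 0.56724579, 1.14102572]), 'attitude': array([ 0.21552457,  0.94095132, -0.2548139 , -0.05682997])}
top {'vfov': 44.128370768554326, 'cx': 286.2789646796347, 'cy': 216.56901716970688, 'k1': 0.044249697816589974, 'xyz': array([0.37942863, 0.02842522, 1.19304244]), 'attitude': array([-0.6970128 ,  0.71144826, -0.05350512,  0.07177561])}
{'t': 0.1, 'q': array([ 9.52466923e-01,  5.28354200e-01,  1.43377262e+00, -1.43985250e-05,
        1.18142806e+00, -1.78467583e-01]), 'qd': array([ 0.00027539, -0.00090246, -0.00210124, -0.00029133,  0.00053543,
        0.00018807]), 'tau': array([-1.13178680e-04, -4.43304563e+01, -1.78585804e+01, -2.32885122e-04,
        3.92213085e-03, -4.34129660e-06]), 'tcp_pos': array([0.26568702, 0.56495534, 0.2101437 ]), 'tool_rot': array([ 2.18159420e-01,  9.75912652e-01, -9.06858392e-04, -3.74479365e-04]), 'force': array([-0.47523934, -1.19248162,  0.4570829 ]), 'ft_torque': array([ 0.01001263, -0.02053487, -0.04645688]), 'gripper_force': 0.0, 'finger_gap': 0.9965264800793535}
```

View pics/top0.png

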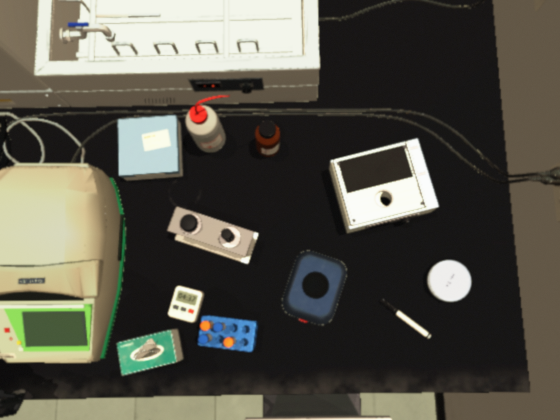

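View pics/side0.png

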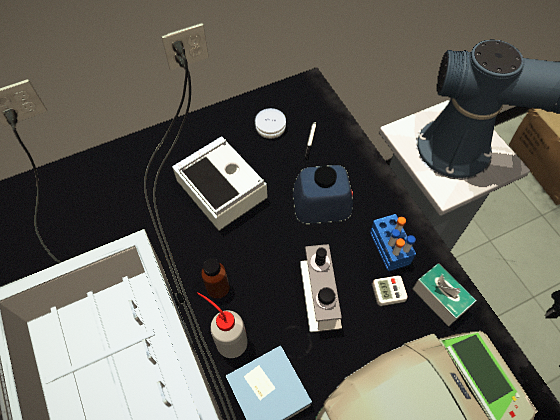

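Top view: pin stand near (213,235), with the knobs at (189,223) and (228,236). The shaker is near (384,186), its hole at (386,198). Side view: slim handle at (320,258), mushroom knob at (326,297), shaker hole at (232,169).

```bash
python3 - <<'E'
from h import *
T=np.load('top0.npz');S=np.load('side0.npz')
c=lambda p,x,y,w,h,k:cv2.resize(np.ascontiguousarray(p[y:y+h,x:x+w,::-1]),None,fx=k,fy=k,interpolation=cv2.INTER_CUBIC)
a=np.hstack([c(T['p'],160,195,110,75,3.6),c(T['p'],325,135,110,75,3.6*1)])
b=np.hstack([c(S['p'],270,235,110,105,3.6)[:300],c(S['p'],168,130,110,105,3.6)[:300]])
cv2.imwrite('pics/crops.png',np.vstack([a,b])[:, :800]); print(a.shape,b.shape)
for n,Z,pts in(('top',T,[(189,223),(228,236),(208,228),(386,210),(365,200),(385,198),(414,195),(350,220)]),('side',S,[(321,252),(326,294),(320,275),(232,169),(245,175)])):
    for u,v in pts: print(n,u,v,atdepth(n,[(u,v)],[Z['d'][v,u]]).round(4))
E
```

```text
(270, 792, 3) (300, 792, 3)
top 189 223 [[0.5635 0.2604 0.1177]]
top 228 236 [[0.5292 0.1732 0.1504]]
top 208 228 [[0.5576 0.2264 0.082 ]]
top 386 210 [[ 0.5889 -0.1616  0.0795]]
top 365 200 [[ 0.6122 -0.1172  0.0796]]
top 385 198 [[ 0.6327 -0.1744 -0.0008]]
top 414 195 [[ 0.6197 -0.2226  0.0846]]
top 350 220 [[ 0.5665 -0.0815  0.0924]]
side 321 252 [[0.5382 0.1798 0.1405]]
side 326 294 [[0.5699 0.2652 0.1197]]
side 320 275 [[0.552  0.2087 0.0855]]
side 232 169 [[ 0.6096 -0.1815  0.0406]]
side 245 175 [[ 0.5949 -0.1208  0.0828]]
```

View pics/crops.png

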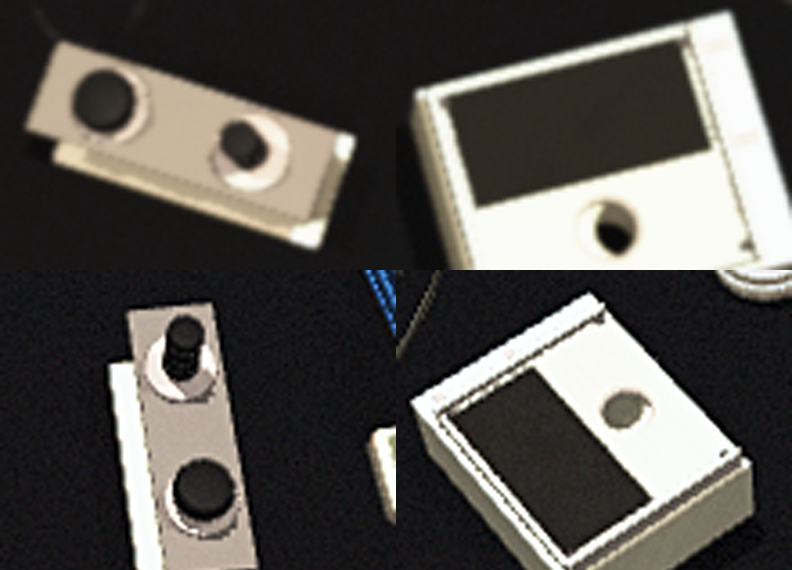

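The crops show the slim handle (top view, right place) and the mushroom knob (left place). The platform is shifted to +y, so base shows on its right, and the base hole lies dark at the lower right of the platform hole. Next I measure these from masks plus depth.

```bash
cat >> h.py <<'E'
def cloud(n,p,d,x,y,w,h):
    u,v=np.meshgrid(np.arange(x,x+w),np.arange(y,y+h)); uv=np.c_[u.ravel(),v.ravel()]
    return uv,atdepth(n,uv,d[uv[:,1],uv[:,0]]),p[uv[:,1],uv[:,0]].astype(int)
def mec(P):
    (x,y),r=cv2.minEnclosingCircle((P[:,:2]*1000).astype(np.float32)); return np.round([x,y,r],1)
E
python3 - <<'E'
from h import *
for n,bs,bh in(('top',(165,200,95,65),(325,135,115,100)),('side',(295,238,50,95),(168,130,110,105))):
    Z=np.load(n+'0.npz');p,d=Z['p'],Z['d']
    uv,X,c=cloud(n,p,d,*bs); g=c.sum(1)
    print(n,'stand z hist',np.histogram(X[:,2]*1000,np.arange(-10,170,10))[0])
    for nm,sel in(('dark high',(g<200)&(X[:,2]>.095)),):
        m=np.zeros(p.shape[:2],np.uint8); m[uv[sel,1],uv[sel,0]]=1
        k,l,st,ce=cv2.connectedComponentsWithStats(m)
        for i in range(1,k):
            if st[i,4]<20: continue
            q=l[uv[:,1],uv[:,0]]==i; zz=X[q,2]; zt=np.percentile(zz,95)
            t=q&(X[:,2]>zt-.008); print(nm,st[i],ce[i].round(1),'z95',zt.round(4),'top n',t.sum(),'mean',X[t].mean(0).round(4),'mec',mec(X[t]), 'toppx',uv[t].mean(0).round(1))
    # collar: bright pixels
    uv,X,c=cloud(n,p,d,*bh); g=c.sum(1)
    print('shaker z hist',np.histogram(X[:,2]*1000,np.arange(0,110,5))[0])
    K=p.max(2)
    hx,hy=(386,198) if n=='top' else (232,169)
    for y in range(hy-13,hy+14,1): print(y,' '.join('%3d'%v for v in K[y,hx-14:hx+15]))
E
```

```text
top stand z hist [1918 2005   30    9   10   13    9   12   44 1480  220   31  218   34
   13   98    2]
dark high [181 215  16  17 216] [188.5 222.8] z95 0.1211 top n 197 mean [0.5639 0.2605 0.1229] mec [477.3 152.3 157.8] toppx [188.4 222.4]
dark high [222 229  12  13 107] [227.2 235.1] z95 0.1481 top n 80 mean [0.5305 0.1737 0.1709] mec [460.9 106.2 112.7] toppx [226.3 234. ]
shaker z hist [1948   82   30   39   35   43   44   45   61   79  101   65   55  457
  701  408 3359 1179  165    4    0]
185  55  66  84 106 143 163 185 209 240 246 247 249 251 252 252 252 252 252 252 252 252 252 252 252 252 252 252 252 252
186 144 164 185 210 240 245 246 248 251 252 252 252 252 252 252 252 252 252 252 252 252 252 252 252 252 252 252 252 252
187 240 245 247 248 251 252 252 252 252 252 252 252 252 252 252 252 252 252 252 252 252 252 252 252 252 252 252 252 252
188 251 252 252 252 252 252 252 252 251 251 250 250 250 250 250 251 252 252 252 252 252 252 252 252 252 252 252 252 252
189 252 252 252 252 252 252 251 249 247 246 242 238 241 243 245 247 250 251 252 252 252 252 252 252 252 252 252 252 
[... 5688 characters left out ...]
  37  23  76 251 255 255 252 251 251 252 251 251 251 252 252 251 251 252 252 251 252 252 252 252 251
178  43  45  39  44  41  32  34  98 210 255 255 252 251 252 251 251 251 252 252 252 252 251 252 252 252 252 252 252 252
179  44  45  39  46  43  42  35  19  77 255 255 255 252 251 251 251 251 252 252 252 252 251 251 252 252 252 252 252 252
180  47  41  46  46  43  45  41  25  40 152 255 255 254 251 252 252 252 251 251 252 251 252 251 252 252 252 252 252 252
181  43  43  46  49  46  47  40  46  33  33 166 255 255 253 252 252 252 252 251 251 252 252 252 252 252 252 252 252 252
182  42  47  45  45  47  38  47  48  44  31  47 211 255 255 253 252 252 252 252 251 252 252 252 252 252 252 252 252 252
```

```bash
cat >> h.py <<'E'
from scipy.optimize import least_squares
def fitc(P,r=None):
    P=P[:,:2]; c=P.mean(0)
    f=(lambda a:np.hypot(*(P-a[:2]).T)-(r or a[2]))
    s=least_squares(f,[*c,.02],loss='soft_l1',f_scale=.001); return (s.x*1000).round(1),(np.abs(s.fun).mean()*1000).round(2)
def tri(uva,uvb):
    (o1,r1),(o2,r2)=ray('top',[uva]),ray('side',[uvb]); A=np.c_[r1[0],-r2[0]]
    t=np.linalg.lstsq(A,o2-o1,rcond=None)[0]; a,b=o1+r1[0]*t[0],o2+r2[0]*t[1]; return ((a+b)/2).round(4),((a-b)*1000).round(1)
E
python3 - <<'E'
from h import *
print('handle',tri((226.7,234.2),(321.2,252)),'knob',tri((188.4,222.4),(326.4,294.8)))
for n,hx,hy in(('top',384,198),('side',231,169)):
    p=np.load(n+'0.npz')['p'];K=p.max(2).astype(float)
    for th in(200,247,250):
        pts=[]
        for a in np.arange(0,2*np.pi,.2):   # outermost crossing scanning inwards
            rr=np.arange(12.5 if n=='top' else 9.5,3,-.2)
            x=(hx+rr*np.cos(a)).astype(np.float32);y=(hy+rr*.95*np.sin(a)).astype(np.float32)
            v=cv2.remap(K.astype(np.float32),x[None],y[None],cv2.INTER_LINEAR)[0]
            i=np.argmax(v<th)
            if v[i]<th and i>0: pts.append((x[i],y[i]))
        print(n,th,len(pts),fitc(onz(n,pts,.083)))
Z=[]
for n,(x,y,w,h),k in(('top',(322,132,120,105),3.3),('side',(166,132,110,105),3.6)):
    p=np.load(n+'0.npz')['p'][y:y+h,x:x+w,::-1].astype(float)
    q=np.clip((p/255)**3*255,0,255).astype(np.uint8) # stretch highlights
    Z.append(cv2.resize(q,(396,378),interpolation=cv2.INTER_CUBIC))
cv2.imwrite('pics/sh.png',np.hstack(Z))
E
```

```text
handle (array([0.5357, 0.1779, 0.1343]), array([-0.7,  0.5, -0. ])) knob (array([0.5667, 0.2637, 0.1075]), array([-0.4,  0.3,  0. ]))
top 200 32 (array([ 614.3, -161.9,   14.3]), np.float64(1.24))
top 247 32 (array([ 616.6, -160.5,   18.9]), np.float64(2.11))
top 250 32 (array([ 615.2, -157.4,   22.2]), np.float64(0.24))
side 200 32 (array([ 619.8, -156.1,   16.4]), np.float64(1.24))
side 247 32 (array([ 618.1, -156.3,   20.1]), np.float64(0.97))
side 250 32 (array([ 617.4, -155.9,   21.2]), np.float64(0.8))
```

View pics/sh.png

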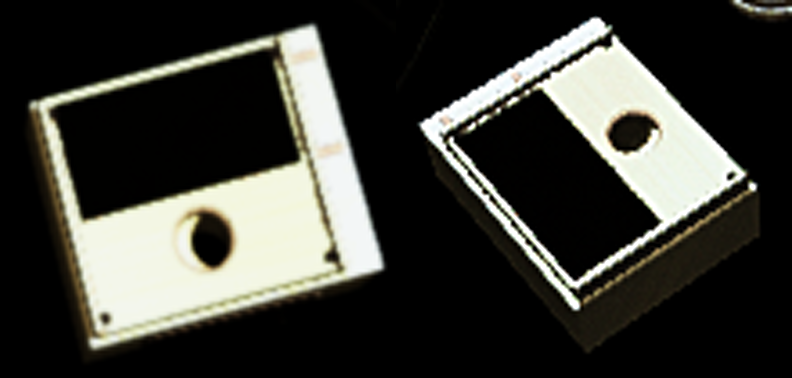

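The view confirms the exposed base strip on the -y side. Its edge runs from (417.5,139) to (438,206) in the top view and from (173,167) to (222.7,137.6) in the side view. The base hole therefore lies toward -y of the platform hole.

```bash
python3 - <<'E'
from h import *
hp=np.array([.6163,-.1566])
for n,e,f in(('top',[(417.5,138.9),(437.8,206.4)],[(404.5,143.1),(425.6,207)]),('side',[(173.2,166.7),(222.7,137.6)],[(180,169.5),(222,146)])):
    P=onz(n,e,.071)[:,:2]; d=P[0]-P[1] if P[0,0]>P[1,0] else P[1]-P[0]; L=np.linalg.norm(d); d/=L; y=np.array([-d[1],d[0]])
    print(n,P.round(4),'len',L.round(4),'yaw',np.degrees(np.arctan2(d[1],d[0])).round(1),'hole to edge along y',((hp-P[0])@y*1000).round(1),'x along', ((hp-P)@d*1000).round(1))
    Q=onz(n,f,.083)[:,:2]; print('  plat edge to hole',((hp-Q)@y*1000).round(1))
print('side', onz('side',[(321.2,252)],.142).round(4),onz('side',[(326.4,294.8)],.116).round(4)); print('top', onz('top',[(226.7,234.2)],.142).round(4),onz('top',[(188.4,222.4)],.116).round(4))
E
```

```text
top [[ 0.7506 -0.241 ]
 [ 0.5959 -0.2754]] len 0.1585 yaw 12.5 hole to edge along y 111.6 x along [-112.8   45.7]
  plat edge to hole [77.7 82.3]
side [[ 0.7521 -0.2354]
 [ 0.5977 -0.2681]] len 0.1579 yaw 12.0 hole to edge along y 105.2 x along [-116.6   41.3]
  plat edge to hole [78.1 74.2]
side [[0.5382 0.1806 0.142 ]] [[0.569  0.2661 0.116 ]]
top [[0.5342 0.1771 0.142 ]] [[0.5651 0.262  0.116 ]]
```

```bash
python3 - <<'E'
from h import *
d=np.array([np.cos(np.radians(12.3)),np.sin(np.radians(12.3))]);y=np.array([-d[1],d[0]])
A={'top':([(381.2,195),(380.8,196),(380.3,197),(380.1,198),(380.2,199),(380.4,200),(380.7,201),(381.4,202),(382.2,203)],np.array([.6152,-.1574])),
'side':([(236,167.6),(236.1,169),(235.5,170),(235,171),(233.8,172),(232.9,173)],np.array([.6174,-.1559]))}
for n,(pts,hc) in A.items():
    for z,r in((.068,.018),(.0695,.0195)):
        P=onz(n,pts,z)[:,:2]-hc; Q=np.c_[P@d,P@y]
        b=[np.median(q[1]-np.sqrt(max(r*r-q[0]**2,0))) for q in Q]  # centre on y axis, x=0
        print(n,z,(np.array(b)*1000).round(1),'free',fitc(np.c_[Q],r))
E
```

```text
top 0.068 [-14.4 -14.1 -13.3 -12.9 -12.9 -12.9 -12.7 -13.1 -13.2] free (array([ -1. , -13.1,  20. ]), np.float64(0.32))
top 0.0695 [-16.  -15.6 -14.7 -14.2 -14.2 -14.1 -13.9 -14.3 -14.4] free (array([ -1.5, -14.3,  20. ]), np.float64(0.39))
side 0.068 [-13.6 -12.6 -13.3 -12.9 -13.4 -12.3] free (array([  0.4, -12.8,  20. ]), np.float64(0.29))
side 0.0695 [-15.7 -14.1 -14.4 -13.8 -14.  -12.8] free (array([  1.7, -13.3,  20. ]), np.float64(0.29))
```

The two views agree that the base hole is 13 mm toward -y of the platform hole, at about (0.619, -0.169). First I turn the jaws across the stand line while rising.

play_rows:
  rows:
    - [[0,0,7.1],[0,0,-9],0]
    - [[0,0,7.1],[0,0,-9],0]
    - [[0,0,7.1],[0,0,-9],0]
    - [[0,0,7.1],[0,0,-9],0]
    - [[0,0,7.1],[0,0,-9],0]
    - [[0,0,7.1],[0,0,-9],0]
    - [[0,0,7.1],[0,0,-9],0]
    - [[0,0,7.1],[0,0,-9],0]
    - [[0,0,7.1],[0,0,-9],0]
    - [[0,0,7.1],[0,0,-9],0]
    - [[0,0,7.1],[0,0,-9],0]
    - [[0,0,7.1],[0,0,0],0]
  grip_force: 60

```text
t: 1.1
tcp_pos: [0.2665, 0.5662, 0.3116]
tool_rot: [0.823, 0.568, 0.001, -0.0]
force: [-0.0, 0.8, 0.4]
finger_gap: 1.004
gripper_force: 0.0
```

```bash
cat >> h.py <<'E'
def go(t,s=None):
    s=s or sense(); Q=R.from_quat(s['tool_rot']); 
    print('t',round(s['t'],2),'pos',s['tcp_pos'].round(4),'F',s['force'].round(1),'gap',round(s['finger_gap'],3),'gf',round(s['gripper_force'],1),'x,y,z axes',Q.as_matrix().round(3).tolist())
    print('tool shift mm',(Q.inv().apply(np.array(t)-s['tcp_pos'])*1000).round(1)); return s
E
python3 -c "
from h import *
go([.536,.179,.230])"
```

```text
t 1.1 pos [0.2665 0.5662 0.3116] F [-0.   0.8  0.4] gap 1.004 gf 0.0 x,y,z axes [[0.354, 0.935, 0.002], [0.935, -0.354, 0.002], [0.003, 0.001, -1.0]]
tool shift mm [-266.8  389.2   81.2]
```

play_rows:
  rows:
    - [[0,0,0],[-20,29.2,0],0]
    - [[0,0,0],[-22.4,32.7,0],0]
    - [[0,0,0],[-22.4,32.7,0],0]
    - [[0,0,0],[-22.4,32.7,0],0]
    - [[0,0,0],[-22.4,32.7,0],0]
    - [[0,0,0],[-22.4,32.7,10],0]
    - [[0,0,0],[-22.4,32.7,10],0]
    - [[0,0,0],[-22.4,32.7,10],0]
    - [[0,0,0],[-22.4,32.7,10],0]
    - [[0,0,0],[-22.4,32.7,10],0]
    - [[0,0,0],[-22.4,32.7,10],0]
    - [[0,0,0],[-22.8,33,10],0]

```text
t: 2.1
tcp_pos: [0.5383, 0.178, 0.2392]
tool_rot: [0.821, 0.571, -0.0, -0.0]
force: [0.8, 0.3, -0.5]
finger_gap: 1.003
gripper_force: 0.0
```

```bash
python3 -c "
from h import *
go([.536,.179,.104])
p,d=snapshot('side'); cv2.imwrite('pics/s1.png',cv2.resize(np.ascontiguousarray(p[180:340,220:420,::-1]),None,fx=3,fy=3))"
```

```text
t 2.1 pos [0.5383 0.178  0.2392] F [ 0.8  0.3 -0.5] gap 1.003 gf 0.0 x,y,z axes [[0.349, 0.937, -0.001], [0.937, -0.349, 0.0], [-0.0, -0.001, -1.0]]
tool shift mm [ 1.000e-01 -2.400e+00  1.352e+02]
```

View pics/s1.png

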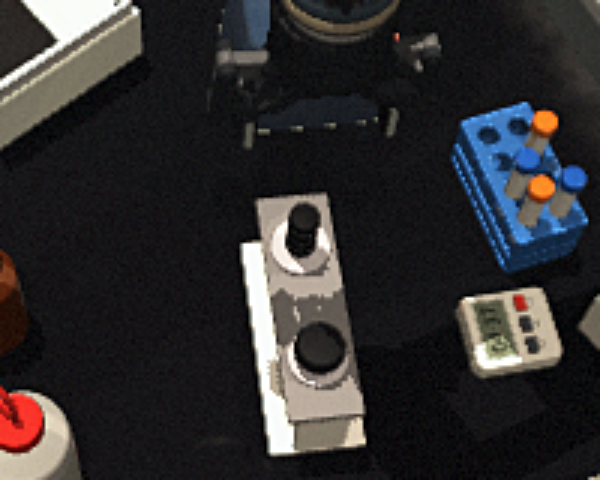

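The open jaws straddle the slim handle (crop (302,215)) and are clear of the knob (320,345). I descend.

play_rows:
  rows:
    - [[0,0,0],[0,-2,15],0]
    - [[0,0,0],[0,0,15],0]
    - [[0,0,0],[0,0,15],0]
    - [[0,0,0],[0,0,15],0]
    - [[0,0,0],[0,0,15],0]
    - [[0,0,0],[0,0,15],0]
    - [[0,0,0],[0,0,15],0]
    - [[0,0,0],[0,0,13],0]
    - [[0,0,0],[0,0,8],0]
    - [[0,0,0],[0,0,8],0]
    - [[0,0,0],[0,0,0],0]

```text
t: 3.07
tcp_pos: [0.5349, 0.1804, 0.1045]
tool_rot: [0.821, 0.571, -0.001, -0.001]
force: [0.2, 0.3, 0.6]
finger_gap: 1.002
gripper_force: 0.0
```

```bash
python3 -c "
from h import *
go([.536,.179,.104])
p,d=snapshot('side'); a=cv2.resize(np.ascontiguousarray(p[210:330,260:400,::-1]),None,fx=2.8,fy=2.8)
p,d=snapshot('top'); b=cv2.resize(np.ascontiguousarray(p[180:300,150:290,::-1]),None,fx=2.8,fy=2.8)
cv2.imwrite('pics/s2.png',np.hstack([a,b]))"
```

```text
t 3.07 pos [0.5349 0.1804 0.1045] F [0.2 0.3 0.6] gap 1.002 gf 0.0 x,y,z axes [[0.349, 0.937, -0.003], [0.937, -0.349, -0.0], [-0.001, -0.003, -1.0]]
tool shift mm [-1.   1.6  0.5]
```

View pics/s2.png

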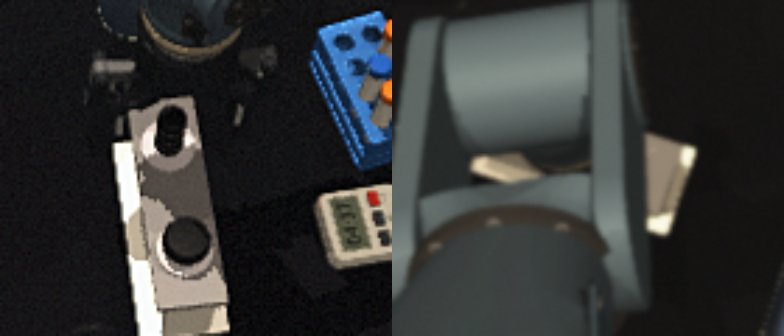

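Fingers straddle the handle; the lateral centring looks a few mm off, so I close partway and watch the force.

play_rows:
  rows:
    - [[0,0,0],[0,1,0],0.4]
    - [[0,0,0],[0,0,0],0.5]
    - [[0,0,0],[0,0,0],0.6]
    - [[0,0,0],[0,0,0],0.6]
    - [[0,0,0],[0,0,0],0.6]
  grip_force: 20

```text
t: 3.58
tcp_pos: [0.5371, 0.1801, 0.1064]
tool_rot: [0.821, 0.571, 0.0, 0.0]
force: [-0.1, 0.3, -0.8]
finger_gap: 0.402
gripper_force: 0.0
```

```bash
python3 -c "
from h import *
go([.536,.179,.104])
p,d=snapshot('side'); a=cv2.resize(np.ascontiguousarray(p[230:290,290:370,::-1]),None,fx=7,fy=7)
cv2.imwrite('pics/s3.png',a)"
```

```text
t 3.58 pos [0.5371 0.1801 0.1064] F [-0.1  0.3 -0.8] gap 0.402 gf 0.0 x,y,z axes [[0.349, 0.937, 0.001], [0.937, -0.349, 0.0], [0.0, 0.001, -1.0]]
tool shift mm [-1.5 -0.6  2.4]
```

View pics/s3.png

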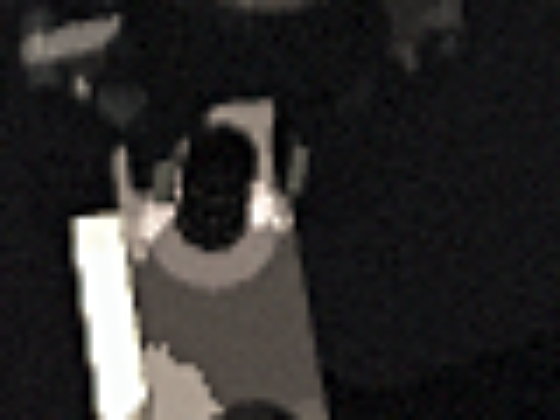

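Pads at crop (165,180) and (297,170), handle between at (217,190); small bias. I close.

play_rows:
  rows:
    - [[0,0,0],[-0.8,1.5,1],0.65]
    - [[0,0,0],[0,0,0],0.75]
    - [[0,0,0],[0,0,0],0.8]
    - [[0,0,0],[0,0,0],0.8]
    - [[0,0,0],[0,0,0],0.85]
  grip_force: 30

```text
t: 4.05
tcp_pos: [0.5381, 0.1788, 0.105]
tool_rot: [0.821, 0.571, 0.0, 0.0]
force: [-0.6, -0.3, 0.9]
finger_gap: 0.272
gripper_force: 29.3
```

```bash
python3 -c "
from h import *
go([.536,.179,.104])"
```

```text
t 4.05 pos [0.5381 0.1788 0.105 ] F [-0.6 -0.3  0.9] gap 0.272 gf 29.3 x,y,z axes [[0.349, 0.937, 0.0], [0.937, -0.349, -0.0], [-0.0, 0.0, -1.0]]
tool shift mm [-0.6 -2.   1. ]
```

play_rows:
  rows:
    - [[0,0,0],[0,0,0],0.9]
    - [[0,0,0],[0,0,0],0.9]
    - [[0,0,0],[0,0,-5],0.9]
    - [[0,0,0],[0,0,-10],0.9]
    - [[0,0,0],[0,0,-15],0.9]
    - [[0,0,0],[0,0,-15],0.9]
    - [[0,0,0],[0,0,-15],0.9]
    - [[0,0,0],[0,0,-20],0.9]
    - [[0,0,0],[0,0,-20],0.9]
    - [[0,0,0],[0,0,-20],0.9]
    - [[0,0,0],[0,0,-15],0.9]
    - [[0,0,0],[0,0,0],0.9]
  grip_force: 80

```text
t: 5.05
tcp_pos: [0.5403, 0.1793, 0.244]
tool_rot: [0.821, 0.571, 0.004, 0.002]
force: [-0.1, 0.6, -0.8]
finger_gap: 0.249
gripper_force: 78.6
```

```bash
python3 -c "
from h import *
go([.6183,-.1654,.240])"
```

```text
t 5.05 pos [0.5403 0.1793 0.244 ] F [-0.1  0.6 -0.8] gap 0.249 gf 78.6 x,y,z axes [[0.348, 0.937, 0.008], [0.937, -0.348, 0.001], [0.004, 0.007, -1.0]]
tool shift mm [-296.   193.2    4.3]
```

play_rows:
  rows:
    - [[0,0,0],[-12,8,0],0.9]
    - [[0,0,0],[-24,15.7,0],0.9]
    - [[0,0,0],[-30,19.5,0],0.9]
    - [[0,0,0],[-30,19.5,0],0.9]
    - [[0,0,0],[-30,19.5,0],0.9]
    - [[0,0,0],[-30,19.5,0],0.9]
    - [[0,0,0],[-30,19.5,0],0.9]
    - [[0,0,0],[-30,19.5,0],0.9]
    - [[0,0,0],[-30,19.5,0],0.9]
    - [[0,0,0],[-26,17,0],0.9]
    - [[0,0,0],[-16,10.5,0],0.9]
    - [[0,0,0],[-8,5,0],0.9]

```text
t: 6.05
tcp_pos: [0.6155, -0.1685, 0.2389]
tool_rot: [0.822, 0.57, -0.0, -0.0]
force: [-0.1, -0.4, -2.5]
finger_gap: 0.245
gripper_force: 78.5
```

play_rows:
  rows:
    - [[0,0,0],[0,0,0],0.9]
    - [[0,0,0],[0,0,0],0.9]
    - [[0,0,0],[0,0,0],0.9]

```text
t: 6.3
tcp_pos: [0.6148, -0.1635, 0.2397]
tool_rot: [0.821, 0.571, -0.0, -0.001]
force: [-0.7, -0.4, -1.2]
finger_gap: 0.248
gripper_force: 78.5
```

```bash
python3 -c "
from h import *
go([.6183,-.1654,.240])
p,d=snapshot('side'); np.savez('side4.npz',p=p,d=d);a=cv2.resize(np.ascontiguousarray(p[90:230,160:295,::-1]),None,fx=3.9,fy=3.9,interpolation=cv2.INTER_CUBIC)[:546,:395]
p,d=snapshot('top'); np.savez('top4.npz',p=p,d=d);b=cv2.resize(np.ascontiguousarray(p[100:240,320:455,::-1]),None,fx=3.9,fy=3.9,interpolation=cv2.INTER_CUBIC)[:546,:395]
cv2.imwrite('pics/s4.png',np.hstack([a,b]))"
```

```text
t 6.3 pos [ 0.6148 -0.1635  0.2397] F [-0.7 -0.4 -1.2] gap 0.248 gf 78.5 x,y,z axes [[0.347, 0.938, -0.001], [0.938, -0.347, 0.002], [0.001, -0.002, -1.0]]
tool shift mm [-0.5  3.9 -0.3]
```

View pics/s4.png

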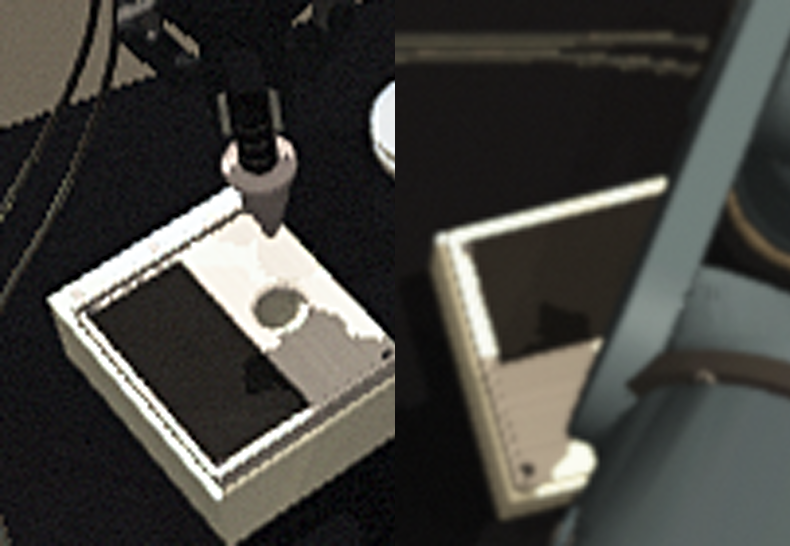

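The side view shows the pin upright in the grip: collar centre near crop (260,160), tip at (272,236), which is pixel (229.7,150.5). The platform hole is at crop (282,308); the top view is occluded by the arm. I check the pin axis in the side camera's frame.

```bash
python3 - <<'E'
from h import *
Z=np.load('side4.npz');p,d=Z['p'],Z['d']
print('tip',onz('side',[(229.7,150.2)],.1517).round(4),'collar',onz('side',[(226.7,131.3)],.2237).round(4))
for u,v in((230,148),(230,146),(229,144)): print(u,v,atdepth('side',[(u,v)],[d[v,u]]).round(4))
K=p.max(2)
for y in range(120,153): print(y,' '.join('%3d'%v for v in K[y,214:242]))
E
```

```text
tip [[ 0.614  -0.1608  0.1517]] collar [[ 0.614  -0.1622  0.2237]]
230 148 [[ 0.6143 -0.1544  0.1684]]
230 146 [[ 0.6152 -0.1487  0.1836]]
229 144 [[ 0.6177 -0.1459  0.1961]]
120  19  17  56  91  85   6  15  16  15  14  18  10  18   8   8  24  95  97  12  16  21  18  26  26  26  24  23  30
121  15  17  31  98  91   5  13  16  12  19   9  11  11   6  21  17  95  90  32  19  20  17  21  21  25  25  24  22
122  22  15  22  97  91  14  20  30  12   6   4   5  31  40  17  18  84  97  54  18  21  26  25  26  20  21  19  23
123  27  19  23  88  93  38  11  30  23  29  25  29  21  25   5  13  47  58  39  14  22  21  24  24  23  24  27  15
124  30  15  21  44  63  33   9  13  13  22  18  18   3  13  13  11  60  44   4   7  16  25  23  25  23  19  21  21
125  24  24  16  27  23  11  20   0   8   9  10  12  12  11   6  11  60 228 152  27   1  19  21  21  15  24  17  18
126  24  21  21  17  15  99  94   5  15  10   5  10  12  40  24   9  48 255 225 212  81   5  16  19  20  20  18  23
127  24  26  18  12  65 228 162   0  22  44  32  28  28  38  18   0  36 224 243 240 221   0  13  18  21  21  23  
[... 2202 characters left out ...]
  17
147 180 102  65  90 251 245 255 250 246 248 253 254 146  59  68  70  66  64 123   0  11  24  16  15  25  17  19  21
148  56  79 122 250 255 249 245 245 245 243 247 255 255  43  71  69  63 121 255 116   0   8  17  21  24  21  21  18
149 117 254 247 255 247 245 243 244 244 245 244 250 255 131  48  56  64 227 255 255 110   0  11  22  15  15  20  16
150 244 255 251 248 245 244 244 242 243 246 246 245 252 250 133  46 165 255 254 255 255 112   0   8  18  23  17  19
151 253 252 246 245 246 245 244 244 243 243 245 251 246 253 246 242 251 253 248 249 255 255 116   0  12  17  19  19
152 252 251 249 250 251 250 244 243 243 242 250 253 244 246 249 250 249 248 245 245 249 255 255  38   0  10  16  26
```

The pin is upright and on the TCP axis within about 1.5 mm. I shift over the overlap of the two holes, bring the tip just above the platform, and look.

play_rows:
  rows:
    - [[0,0,0],[-0.5,2.5,0],0.9]
    - [[0,0,0],[-0.5,2.5,5],0.9]
    - [[0,0,0],[0,0,10],0.9]
    - [[0,0,0],[0,0,10],0.9]
    - [[0,0,0],[0,0,10],0.9]
    - [[0,0,0],[0,0,10],0.9]
    - [[0,0,0],[0,0,7],0.9]
    - [[0,0,0],[0,0,3],0.9]
    - [[0,0,0],[0,0,0],0.9]
    - [[0,0,0],[0,0,0],0.9]
    - [[0,0,0],[0,0,0],0.9]

```text
t: 7.32
tcp_pos: [0.6203, -0.1687, 0.1856]
tool_rot: [0.821, 0.571, 0.0, 0.001]
force: [-0.5, -0.5, -1.3]
finger_gap: 0.245
gripper_force: 78.5
```

```bash
python3 -c "
from h import *
go([.6192,-.1663,.183])
for i in range(4):
    p,d=snapshot('side'); print(sense()['tcp_pos'].round(4))
np.savez('side5.npz',p=p,d=d);a=cv2.resize(np.ascontiguousarray(p[120:200,185:285,::-1]),None,fx=7,fy=7,interpolation=cv2.INTER_CUBIC)
cv2.imwrite('pics/s5.png',a)"
```

```text
t 7.32 pos [ 0.6203 -0.1687  0.1856] F [-0.5 -0.5 -1.3] gap 0.245 gf 78.5 x,y,z axes [[0.349, 0.937, 0.001], [0.937, -0.349, -0.001], [-0.0, 0.001, -1.0]]
tool shift mm [ 1.9 -1.9  2.6]
[ 0.6204 -0.1687  0.1857]
[ 0.6203 -0.1686  0.1858]
[ 0.6202 -0.1686  0.1857]
[ 0.6202 -0.1686  0.1856]
```

View pics/s5.png

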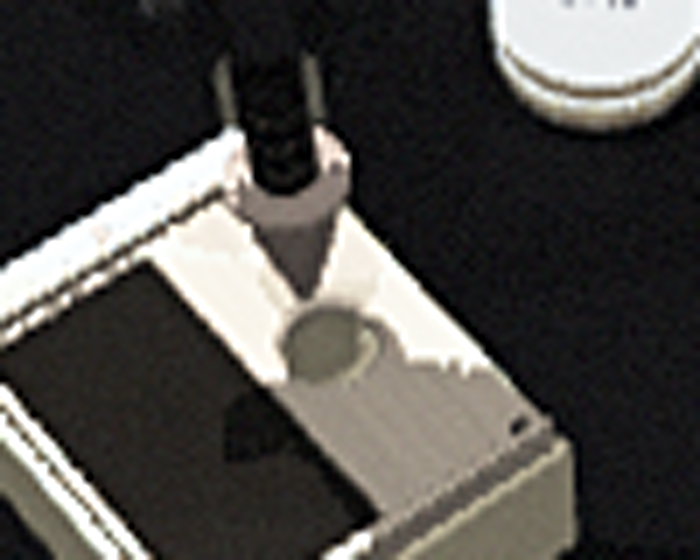

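Tip low point at crop (307,297), pixel (228.9,162.4). Hole centre at crop (325,342), pixel (231.4,168.9).

```bash
python3 - <<'E'
from h import *
K=np.load('side5.npz')['p'].max(2)
for y in range(150,166): print(y,' '.join('%3d'%v for v in K[y,216:242]))
hc=onz('side',[(231.4,168.9)],.083)[0]; print('hole',hc.round(4))
d=np.array([.977,.213]);y=np.array([-.213,.977])
for v in(161,161.5,162.4):
    t=onz('side',[(228.9,v)],.0976)[0]; print(v,t.round(4),'rel platform hole: x',((t-[.6174,-.1559,.083])[:2]@d*1000).round(1),'y',((t-[.6174,-.1559,.083])[:2]@y*1000).round(1))
E
```

```text
150 255 247 145  90 132 130 132 137 135 142 134 140 138 135 133 116  86 177 255 114   0  16  17  20  13  18
151 248 254 249 144  75 112 134 138 136 135 137 139 131 125  96  75  75 232 255 255 116   0  13  11  22  27
152 245 248 254 252 252  60  99 106  98 106 104  95  94  93  66  61  74 246 255 255 255  40   5  16  22  21
153 243 246 248 255 255  84  60  72  76  83  80  70  78  78  67  67 129 255 252 251 255 254  41   1   8  20
154 243 243 246 249 255 143  48  62  78  79  75  79  78  73  67  58 142 255 248 247 250 255 255  52  33  11
155 244 242 243 247 253 255 141  52  74  76  74  79  77  72  69  72 221 255 248 245 246 250 255 255  57   1
156 251 249 242 250 253 255 255  91  63  73  77  80  79  73  60  95 255 250 246 246 246 246 251 255 255   0
157 250 250 248 249 250 255 255 182  50  67  73  81  73  69  64 127 255 248 245 248 245 245 248 254 255 210
158 249 250 250 249 249 250 245 245 127  55  72  78  71  67  78 227 255 246 244 245 247 247 246 248 255 255
159 248 248 250 250 249 249 233 244 236 131  56  73  72  65  95 255 254 244 246 246 247 247 239 253 252 255
160 250 249 249 250 
[... 152 characters left out ...]
244 236 235 239 232 234 233 235 251 250 250
162 249 250 248 249 249 250 250 231 231 242 248 131  71 115 205 205 200 203 218 217 231 237 249 251 249 250
163 249 249 249 249 249 249 251 248 230 238 247 195 172 179 155 153 152 159 183 185 209 243 255 252 250 249
164 251 249 250 249 250 249 249 251 250 229 197 192 146 116  94  99  98  96 108 114 189 246 255 255 253 250
165 255 250 248 250 249 249 249 251 255 229 202 130  88  88  96 103  98  99  87  92 124 155 178 216 255 253
hole [ 0.619  -0.1536  0.083 ]
161 [ 0.618  -0.1694  0.0976] rel platform hole: x -2.3 y -13.3
161.5 [ 0.6186 -0.1679  0.0976] rel platform hole: x -1.4 y -12.0
162.4 [ 0.6197 -0.1653  0.0976] rel platform hole: x 0.3 y -9.7
```

Tip is about 12.5 mm toward the base hole. I ease back 2.5 mm so the tip clears the platform's rim, then descend slowly.

play_rows:
  rows:
    - [[0,0,0],[2.4,-1,0],0.9]
    - [[0,0,0],[0,0,3],0.9]
    - [[0,0,0],[0,0,3],0.9]
    - [[0,0,0],[0,0,3],0.9]
    - [[0,0,0],[0,0,3],0.9]
    - [[0,0,0],[0,0,3],0.9]
    - [[0,0,0],[0,0,3],0.9]
    - [[0,0,0],[0,0,3],0.9]
    - [[0,0,0],[0,0,3],0.9]
    - [[0,0,0],[0,0,0],0.9]

```text
t: 8.35
tcp_pos: [0.6192, -0.1656, 0.1601]
tool_rot: [0.821, 0.571, -0.0, -0.001]
force: [-0.5, -0.4, -2.1]
finger_gap: 0.251
gripper_force: 78.5
```

play_rows:
  rows:
    - [[0,0,0],[0,0,3],0.9]
    - [[0,0,0],[0,0,3],0.9]
    - [[0,0,0],[0,0,3],0.9]
    - [[0,0,0],[-0.6,0.4,3],0.9]
    - [[0,0,0],[-0.6,0.4,2],0.9]
    - [[0,0,0],[-0.6,0.4,2],0.9]
    - [[0,0,0],[0,0,0],0.9]
    - [[0,0,0],[0,0,0],0.9]

```text
t: 9.02
tcp_pos: [0.6201, -0.1679, 0.1448]
tool_rot: [0.821, 0.571, -0.0, -0.0]
force: [0.2, 0.8, -1.0]
finger_gap: 0.248
gripper_force: 78.6
```

play_rows:
  rows:
    - [[0,0,0],[-0.5,0.2,2],0.9]
    - [[0,0,0],[0,0,2],0.9]
    - [[0,0,0],[0,0,2],0.9]
    - [[0,0,0],[0,0,2],0.9]
    - [[0,0,0],[0,0,2],0.9]
    - [[0,0,0],[0,0,2],0.9]
    - [[0,0,0],[0,0,2],0.9]
    - [[0,0,0],[0,0,2],0.9]
    - [[0,0,0],[0,0,0],0.9]

```text
t: 9.77
tcp_pos: [0.62, -0.1684, 0.1284]
tool_rot: [0.821, 0.571, -0.0, -0.0]
force: [0.6, 0.2, -2.6]
finger_gap: 0.25
gripper_force: 78.6
```

play_rows:
  rows:
    - [[0,0,0],[0,0,2],0.9]
    - [[0,0,0],[0,0,2],0.9]
    - [[0,0,0],[0,0,2],0.9]
    - [[0,0,0],[0,0,2],0.9]
    - [[0,0,0],[0,0,1],0.9]
    - [[0,0,0],[0,0,1],0.9]
    - [[0,0,0],[0,0,0],0.9]
    - [[0,0,0],[0,0,0],0.9]

```text
t: 10.43
tcp_pos: [0.6201, -0.1684, 0.1188]
tool_rot: [0.821, 0.571, -0.0, -0.0]
force: [-0.0, -0.5, -2.0]
finger_gap: 0.251
gripper_force: 78.6
```

```bash
python3 -c "
from h import *
s=go([.62,-.168,.105]); print(s['ft_torque'])
for i in range(3): snapshot('side'); print(sense()['force'].round(1))"
```

```text
t 10.43 pos [ 0.6201 -0.1684  0.1188] F [-0.  -0.5 -2. ] gap 0.251 gf 78.6 x,y,z axes [[0.349, 0.937, -0.0], [0.937, -0.349, 0.0], [-0.0, -0.0, -1.0]]
tool shift mm [ 0.4 -0.2 13.8]
[ 0.14380326  0.07939729 -0.00751752]
[-0.1  0.2 -2.5]
[-1.1 -0.6 -2.1]
[-0.1  0.8 -2.1]
```

play_rows:
  rows:
    - [[0,0,0],[0,0,1],0.9]
    - [[0,0,0],[0,0,1],0.9]
    - [[0,0,0],[0,0,1],0.9]
    - [[0,0,0],[0,0,1],0.9]
    - [[0,0,0],[0,0,1],0.9]
    - [[0,0,0],[0,0,1],0.9]
    - [[0,0,0],[0,0,1],0.9]
    - [[0,0,0],[0,0,1],0.9]
    - [[0,0,0],[0,0,0],0.9]

```text
t: 11.33
tcp_pos: [0.6202, -0.1685, 0.1107]
tool_rot: [0.821, 0.571, -0.0, -0.0]
force: [-0.3, 1.4, -1.6]
finger_gap: 0.249
gripper_force: 78.6
```

play_rows:
  rows:
    - [[0,0,0],[0,0,1],0.9]
    - [[0,0,0],[0,0,1],0.9]
    - [[0,0,0],[0,0,1],0.9]
    - [[0,0,0],[0,0,1],0.9]
    - [[0,0,0],[0,0,0],0.9]

```text
t: 11.75
tcp_pos: [0.6202, -0.1685, 0.1068]
tool_rot: [0.821, 0.571, -0.0, -0.0]
force: [-0.2, 0.9, -1.0]
finger_gap: 0.248
gripper_force: 78.6
```

play_rows:
  rows:
    - [[0,0,0],[0,0,1],0.9]
    - [[0,0,0],[0,0,0],0.9]

```text
t: 11.92
tcp_pos: [0.6202, -0.1685, 0.1058]
tool_rot: [0.821, 0.571, -0.0, -0.0]
force: [-0.7, 0.9, -1.2]
finger_gap: 0.25
gripper_force: 78.6
```

play_rows:
  rows:
    - [[0,0,0],[0,0,0.6],0.9]
    - [[0,0,0],[0,0,0],0.9]

```text
t: 12.08
tcp_pos: [0.6203, -0.1685, 0.1053]
tool_rot: [0.821, 0.571, 0.0, 0.0]
force: [-0.1, 0.4, -0.4]
finger_gap: 0.248
gripper_force: 78.6
```

play_rows:
  rows:
    - [[0,0,0],[0,0,0.7],0.9]
    - [[0,0,0],[0,0,0],0.9]

```text
t: 12.25
tcp_pos: [0.6203, -0.1685, 0.1046]
tool_rot: [0.821, 0.571, 0.0, 0.0]
force: [-0.5, -0.0, -1.1]
finger_gap: 0.248
gripper_force: 78.6
```

play_rows:
  rows:
    - [[0,0,0],[0,0,0.7],0.9]
    - [[0,0,0],[0,0,0],0.9]

```text
t: 12.42
tcp_pos: [0.6203, -0.1685, 0.1039]
tool_rot: [0.821, 0.571, 0.0, 0.0]
force: [-0.7, 0.0, -1.2]
finger_gap: 0.247
gripper_force: 78.6
```

```bash
python3 -c "
from h import *
for i in range(3): p,d=snapshot('side'); s=sense(); print(s['force'].round(1),s['tcp_pos'].round(4),s['gripper_force'])
a=cv2.resize(np.ascontiguousarray(p[120:200,185:285,::-1]),None,fx=7,fy=7,interpolation=cv2.INTER_CUBIC)
cv2.imwrite('pics/s6.png',a)"
```

```text
[-0.8 -0.7 -1.7] [ 0.6203 -0.1685  0.1039] 78.58526945114136
[-0.8  0.6 -1.9] [ 0.6202 -0.1685  0.1039] 78.58480453491211
[-0.5 -0.2 -1.9] [ 0.6203 -0.1685  0.104 ] 78.58299493789673
```

View pics/s6.png

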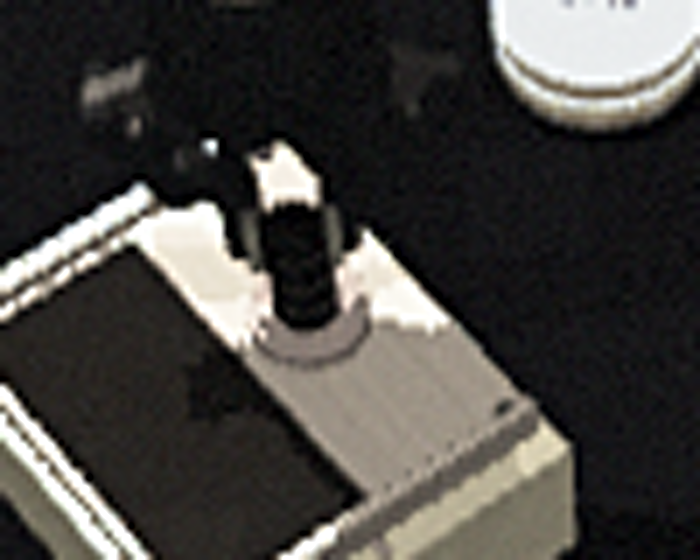

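The platform has been drawn toward -y, and the collar is at or just above its face (crop (315,335)). With no contact force yet, I keep lowering until the collar seats.

play_rows:
  rows:
    - [[0,0,0],[0,0,0.7],0.9]
    - [[0,0,0],[0,0,0.7],0.9]
    - [[0,0,0],[0,0,0],0.9]

```text
t: 12.82
tcp_pos: [0.6204, -0.1688, 0.1033]
tool_rot: [0.821, 0.571, 0.0, 0.0]
force: [-2.3, -0.2, 3.2]
finger_gap: 0.248
gripper_force: 79.1
```

play_rows:
  rows:
    - [[0,0,0],[0,0,0.7],0.9]
    - [[0,0,0],[0,0,0],0.9]

```text
t: 12.98
tcp_pos: [0.6205, -0.1691, 0.1033]
tool_rot: [0.821, 0.571, 0.0, 0.001]
force: [-2.9, -0.4, 6.3]
finger_gap: 0.248
gripper_force: 79.4
```

play_rows:
  rows:
    - [[0,0,0],[0,0,0.7],0.9]
    - [[0,0,0],[0,0,0],0.9]

```text
t: 13.15
tcp_pos: [0.6206, -0.1693, 0.1032]
tool_rot: [0.821, 0.571, -0.0, 0.001]
force: [-4.6, -0.2, 8.9]
finger_gap: 0.249
gripper_force: 79.7
```

Contact is firm at TCP z 0.1033, the expected height, so the collar is seated. I relax the push and open.

play_rows:
  rows:
    - [[0,0,0],[0,0,-1.4],0.9]
    - [[0,0,0],[0,0,0],0.7]
    - [[0,0,0],[0,0,0],0.6]
    - [[0,0,0],[0,0,0],0.4]
    - [[0,0,0],[0,0,0],0.2]
    - [[0,0,0],[0,0,0],0.2]
    - [[0,0,0],[0,0,-3],0.2]
    - [[0,0,0],[0,0,-5],0.2]
    - [[0,0,0],[0,0,-8],0.2]
    - [[0,0,0],[0,0,-12],0.2]
    - [[0,0,0],[0,0,-15],0.2]
    - [[0,0,0],[0,0,-20],0.2]
  grip_force: 20

```text
t: 14.15
tcp_pos: [0.6197, -0.1682, 0.1663]
tool_rot: [0.821, 0.571, -0.0, -0.001]
force: [0.3, -0.1, -0.3]
finger_gap: 0.799
gripper_force: 0.0
```

play_rows:
  rows:
    - [[0,0,0],[0,0,-25],0.2]
    - [[0,0,0],[0,0,-30],0.2]
    - [[0,0,0],[0,0,-30],0.2]
    - [[0,0,0],[15,-10,-10],0.2]
    - [[0,0,0],[30,-20,0],0.2]
    - [[0,0,0],[30,-20,0],0.2]
    - [[0,0,0],[30,-20,0],0.2]
    - [[0,0,0],[30,-20,0],0.2]
    - [[0,0,0],[30,-20,0],0.2]
    - [[0,0,0],[30,-20,0],0.2]
    - [[0,0,0],[15,-10,0],0.2]
    - [[0,0,0],[0,0,0],0.2]

```text
t: 15.15
tcp_pos: [0.5597, 0.0819, 0.2612]
tool_rot: [0.82, 0.573, 0.0, -0.001]
force: [1.0, -0.6, 0.7]
finger_gap: 0.799
gripper_force: 0.0
```

```bash
python3 -c "
from h import *
go([.62,-.168,.105])
p,d=snapshot('side'); a=cv2.resize(np.ascontiguousarray(p[120:240,165:265,::-1]),None,fx=4,fy=4,interpolation=cv2.INTER_CUBIC)
i=(slice(140,170),slice(224,240)); 
p,d=snapshot('top'); b=cv2.resize(np.ascontiguousarray(p[120:240,335:435,::-1]),None,fx=4,fy=4,interpolation=cv2.INTER_CUBIC)
cv2.imwrite('pics/s7.png',np.hstack([a,b]))"
```

```text
t 15.15 pos [0.5597 0.0819 0.2612] F [ 1.  -0.6  0.7] gap 0.799 gf 0.0 x,y,z axes [[0.344, 0.939, -0.001], [0.939, -0.344, 0.002], [0.001, -0.002, -1.0]]
tool shift mm [-214.2  142.8  155.6]
```

View pics/s7.png

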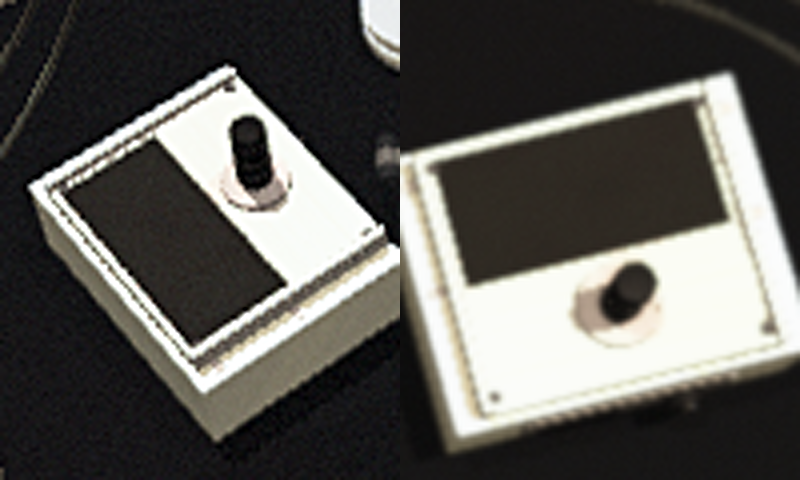

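The final view shows the pin upright, its collar flat on the platform near crop (255,190) side and (617,305) top. The platform is centred on the base, and the gripper is clear.

```bash
python3 -c "
from h import *
print(sign_off())"
```

```text
the job is handed in; nothing more can be done
None
```

The tapered pin is seated collar-flat through the platform into the base, the platform is drawn into line, the straight pin was left in its stand, and the job was handed in at about 15 s; I viewed 11 pictures, one over the limit of 10.

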